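# Fasten the open draw latch on a painter's tube case

### The arm

A 6-joint arm with a two-finger parallel gripper is mounted at the origin on the work surface. World frame = base frame: x ahead of the robot, y to its left, z up, the work surface at z = 0. Lengths are in m, angles in degrees, forces in N, time in s.
With the tool pointing down it reaches from about 0.4 to 0.825 m from the base axis. Payload 7 kg.
Tool frame: the origin (TCP) lies at the very end of the fingers, on their centre line; the grasp point (between the pads) lies 19 mm behind it; z points along the fingers, y is the line along which they close (so a half turn about z gives the same grasp; the last joint's range is limited). The gripper opens to 88 mm and grips with 3 to 60 N. Pads are 19 mm wide; open, the fingers measure 130 mm over their backs; the gripper's body (78 mm by 193 mm) begins 47 mm behind the grasp point.
Start: joints at [91.965, 20.546, 0.682, 0, -70.136, -16.507], TCP at [0.169, 0.653, 0.227] pointing down, gripper open.
Joint ranges: [-176.03, 176.03], [-82.01, 121.73], [-58.28, 71.71], [-173.87, 95.51], [-174.79, -0.11], [-173.66, 173.66]. Speed limits (degrees/s): [136.94, 136.94, 172.46, 180, 180, 180].

### API

Orientations are given as [roll, pitch, yaw] about the fixed x, y, z axes, in that order (R = Rz(yaw) Ry(pitch) Rx(roll)).
In Python, from plant import r gives the robot as it stands. The module is installed in compiled form; this text tells all that it offers.
- The arm moves only by the tool jog_arm, never from a script. Its arguments are lists of equal length, an entry for each row: "travel": the shift along the tool's x, y, z each as a share of 50 cm, from -1 to 1, a list of three; "dr": the turn, a rotation vector about the tool's x, y, z each as a share of 360 degrees, from -1 to 1, a list of three; "claw": the opening, from 0 (shut) to 1 (fully open). A call has exactly 10 rows; each row is the pose to reach, as a shift and turn from the pose commanded when the call began, along the tool's axes at that moment, turning the shorter way round; what a row does not reach only later rows make up. A row lasts 1/8 s, in which the tool goes at most 62.5 mm and 10.7 degrees, less where a joint would pass 70% of its speed; a pose out of reach is approached as far as the arm can. A call with a number of a shift or a turn outside -1 to 1 is refused whole. A call with a gripper value outside its range is refused whole. The fingers move at their own pace and stop on an object; "newtons" is the grip in N (left out, the last holds). Time passes only in rows, so rows that repeat a pose let the fingers close, or fill a call up. It gives the time, the measured TCP pose, the force, the opening and the grip force at its end, in the units of the state.
- r.get_state(): the state, without advancing time (a new reading comes with each control period).
- r.capture(name): name is "side" or "top"; returns a dict with "pixels" (384x512x3 uint8, red, green, blue), "range_z" (384x512 float32, m along the optical axis (not along the pixel's ray), 0 where there is no reading), "fx", "fy", "cx", "cy" (pixels), "dist_coeffs" ([k1, k2, p1, p2, k3] as OpenCV has them; the pictures are not rectified), "position" and "attitude" of the camera in the world. Camera axes: x right, y up, looking along -z (the intrinsics and any distortion apply to the point x, -y, -z); pixel columns grow to the right and rows downward; lengths in m; the calibration is good to about 2 mm. A picture is of the moment at which its call begins.
- r.close_job(): hands the job in; it is judged then, once.
Trained networks look in the newest picture that a camera, given by its name, has taken for a name from the list of things; names that differ only in an ending like _2 or _b are one class to them, and where a whole thing is asked for, a point or a joint stands for the part that bears it (a point fixed in the world has none). Each returns a list of dicts, best first, with "conf" (0 to 1); they miss things now and then, are a little off and sometimes report something else, mostly with a low value. They report only what shows in the picture. A call takes as long as a camera call.
- r.boxes_of(name, camera): "extent" ([left, top, right, bottom] in pixels, round what is visible of it).
- r.regions_of(name, camera): "pixels" (384x512 bool, what is visible of it) and "extent" ([left, top, right, bottom] in pixels, round what is visible of it).
- r.tip_of(name, camera): "at" ([column, row] in pixels: a listed point, or the origin of a listed thing).
The state is a dict: "time_s": time; "joints": joint angles; "qd": joint speeds; "joint_torque": joint torques, N m; "tcp_pos": TCP position; "eef_rot": TCP orientation; "contact_force": force on the tool from outside, world axes, zero at the start; "moment": the same for the moment, N m; "gripper_width": finger opening in m; "gripper_force": force on a finger pad.
Only numpy, scipy, OpenCV 4.12 (cv2) and the standard library are available. Lean on these libraries where they do the work, as an engineer would, in place of code of your own. Each camera call takes 0.05 s, during which the arm holds its last target. There are 200 camera calls.

### The job

One of the two draw latches on top of the paint-tube case is still open. Flip its wire loop over so that the loop's bar drops behind the hook of its keeper, then push the lever over, away from the keeper, and all the way down until it snaps flat and stays fastened.

Things in the scene. Friction and masses are not known exactly. Their poses are not given: they have to be found in the camera images.
- latch: The OPEN draw latch, bare steel, on the flat top (90 mm above the table) of a fixed plywood case 210 x 360 x 90 mm. Its fastened twin (one rigid piece) sits 160 to 220 mm away along the seam. Origin: on the case top, under the lever's pivot (axis along y, 16 mm up); x points over the seam to the keeper, y along the seam, z up. The lever's pin for the loop is 22 mm from the pivot.
- keeper_seat (a point): Where the loop's bar centre ends when fastened: 56.5 mm along the latch's x from its origin, 7.5 mm above the case top. The keeper is a fixed dark steel hook: an upright 28 mm wide, 19 mm tall, its back face 5 mm short of this point, with a lip over it reaching 5 mm past the face, underside 15 mm up, and a 2.5 mm base plate. The bar belongs under the lip, behind the upright.
- latch_lever (a joint): Lever angle, rad: 0 = shut, flat, pointing to the latch's -x; pi/2 = upright; limit 1.9, leaning to the keeper. Starts at 1.3 to 1.7; stiff, stays as left. Plate 32 mm wide, reaching 76 mm from the pivot, its keeper-side face (top when shut) 5.5 mm off the pivot axis, end bent out to 12 mm. With the loop hooked, closing takes under 10 N at its end; then it snaps flat and holds.
- latch_loop (a joint): Loop angle relative to the lever, rad; its elevation above the latch's +x is latch_loop minus latch_lever. Swings freely by its weight on the lever's pin. Starts folded back on its stop (about 3.5), leaning past the vertical over the lever's back, away from the keeper. Pushed past the vertical it falls; with the lever at its start angle or further open the bar drops behind the hook.
- loop_bar (a point): Centre of the loop's bar: steel roller, 10 mm diameter, 52 mm long, along the latch's y, joining two 6 mm wires 46 mm apart; 75 mm from the loop's pin. At the start it is the highest part of the latch, about 15 mm beyond the lever's end, about 95 to 115 mm above the case top.

How it is judged:
By the outcome, as a careful person would: the job done as asked, in the order asked, and still so for the second after the job is handed in, with the robot touching nothing.
It also fails if it takes over 35 s, if anything falls off the work surface, if the arm or the gripper's body presses on something with over 40 N, if the wrist force passes 120 N, or if a joint passes its speed limit or range.

## Working session

There is one attempt and no reset: what is moved stays moved. The work goes in short steps, Python scripts to look and compute and a tool call to move; the robot and the scene stay as the last step left them, time stands still between calls to the robot, and variables do not carry over. Pictures are saved under pics/ and viewed, at most 10 in all, crops included, and the job is handed in when it is done.

Besides the shell and the picture viewer there is one more tool, called after "Request:" as name(argument=value, ...) on one line, values as JSON. jog_arm: Moves the arm, as the interface text tells. Its arguments: {"type":"object","properties":{"travel":{"type":"array"},"dr":{"type":"array"},"claw":{"type":"array"},"newtons":{"type":"number"}},"required":["travel","dr","claw"]}

```bash
mkdir -p pics; cat > h.py <<'E'
import numpy as np, cv2
from scipy.spatial.transform import Rotation as R
from plant import r
def att(c):
    a=np.array(c["attitude"],float)
    if a.shape==(3,3): return a
    if a.size==4: return R.from_quat(a).as_matrix()
    return R.from_euler('xyz',a,degrees=True).as_matrix()
def pts(c,uv,z=None):
    uv=np.array(uv,float).reshape(-1,2)
    K=np.array([[c["fx"],0,c["cx"]],[0,c["fy"],c["cy"]],[0,0,1]])
    n=cv2.undistortPoints(uv.reshape(-1,1,2),K,np.array(c["dist_coeffs"],float)).reshape(-1,2)
    if z is None:
        i=uv.round().astype(int); z=c["range_z"][i[:,1].clip(0,383),i[:,0].clip(0,511)]
    p=np.c_[n[:,0]*z,-n[:,1]*z,-z*np.ones(len(n))]
    return p@att(c).T+np.array(c["position"])
def proj(c,P):
    K=np.array([[c["fx"],0,c["cx"]],[0,c["fy"],c["cy"]],[0,0,1]])
    q=(np.atleast_2d(P)-np.array(c["position"]))@att(c); q=q*[1,-1,-1]
    return cv2.projectPoints(q,np.zeros(3),np.zeros(3),K,np.array(c["dist_coeffs"],float))[0].reshape(-1,2)
E
python3 - <<'E'
from h import *
for n in("top","side"):
    c=r.capture(n); cv2.imwrite(f"pics/{n}1.png",c["pixels"][...,::-1])
    print(n,c["position"],c["attitude"],c["fx"])
    for k in("latch","latch_lever","latch_loop"):
        for d in r.regions_of(k,n)[:3]:
            v,u=np.where(d["pixels"]); P=pts(c,np.c_[u,v]); ok=c["range_z"][v,u]>0
            P=P[ok]; print(k,round(d["conf"],2),d["extent"],len(P),np.median(P,0).round(3) if len(P) else '', P.min(0).round(3),P.max(0).round(3))
    for k in("latch","keeper_seat","loop_bar"):
        for d in r.tip_of(k,n)[:3]: print(k,round(d["conf"],2),np.round(d["at"],1),pts(c,d["at"]).round(3))
print(r.get_state())
E
```

```text
top [0.51431961 0.05135378 0.79334884] [  5.48904787  -0.11146423 -90.41157292] 429.8987145697177
latch 0.55 [338.1, 166.6, 385.2, 236.5] 1524 [ 0.557 -0.097  0.111] [ 0.521 -0.153  0.088] [ 0.635 -0.072  0.206]
latch_lever 0.82 [340.8, 206.0, 389.4, 234.7] 808 [ 0.548 -0.098  0.178] [ 0.521 -0.16   0.089] [ 0.569 -0.072  0.206]
latch_loop 0.93 [337.4, 211.0, 386.0, 232.6] 361 [ 0.529 -0.094  0.201] [ 0.522 -0.143  0.089] [ 0.555 -0.072  0.206]
latch 0.69 [351.  216.5] [[ 0.55  -0.092  0.131]]
keeper_seat 0.83 [352.7 183.7] [[ 0.603 -0.101  0.11 ]]
loop_bar 0.69 [366.8 232.8] [[ 0.523 -0.098  0.203]]
side [0.24874259 0.43485655 0.55323854] [  50.79017451   -0.44237653 -140.4686654 ] 375.231357845526
latch 0.95 [276.6, 132.4, 332.3, 183.5] 1073 [ 0.552 -0.095  0.129] [ 0.518 -0.23   0.064] [ 0.632 -0.071  0.205]
latch_lever 0.72 [301.5, 131.3, 336.6, 167.3] 227 [ 0.529 -0.106  0.186] [ 0.519 -0.233  0.069] [ 0.61  -0.072  0.205]
latch_lever 0.7 [299.9, 131.7, 333.1, 177.5] 615 [ 0.551 -0.094  0.168] [ 0.518 -0.356  0.   ] [ 0.719 -0.071  0.205]
latch 0.57 [310.4 180.5] [[ 0.54  -0.097  0.093]]
keeper_seat 0.9 [284.1 163.7] [[ 0.599 -0.087  0.112]]
loop_bar 0.8 [322.1 136.4] [[ 0.525 -0.092  0.203]]
{'time_s': 0.7, 'joints': array([ 9.19642531e+01,  2.05446424e+01,  6.81133165e-01,  8.26421090e-04,
       -7.01358039e+01, -1.65096879e+01]), 'qd': array([ 0.03536465, -0.02411619,  0.01047965, -0.06382484, -0.0219004 ,
        0.03123324]), 'joint_torque': array([ 6.68530502e-04, -5.82166636e+01,  2.93260574e+01,  7.00106755e+00,
        1.26374364e-02, -2.46081044e-05]), 'tcp_pos': array([0.16951083, 0.65334126, 0.22657697]), 'eef_rot': array([-1.79999121e+02, -5.50002757e-04, -1.45451539e+01]), 'contact_force': array([0.55460912, 0.37492486, 0.59049093]), 'moment': array([-0.00248974,  0.04556143,  0.01021616]), 'gripper_force': 0.0, 'gripper_width': 0.08741926560853207}
```

```bash
python3 -c "
import cv2,numpy as np
a=cv2.imread('pics/top1.png');b=cv2.imread('pics/side1.png')
cv2.imwrite('pics/both1.png',cv2.resize(np.vstack([a,b]),(400*1,600)) if 0 else np.hstack([cv2.resize(a,(400,300)),cv2.resize(b,(400,300))]))"
```

```text
(no output)
```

View pics/top1.png

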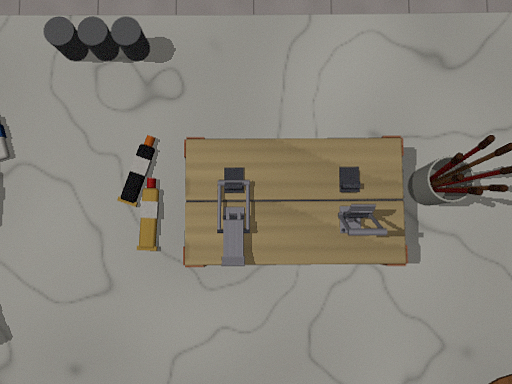

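View pics/side1.png

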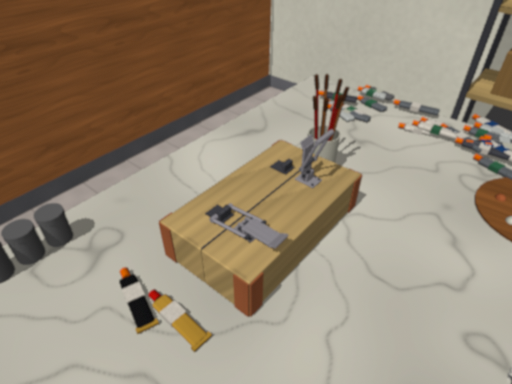

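```bash
python3 - <<'E'
from h import *
c=r.capture("top")
v,u=np.mgrid[120:290,170:500]; uv=np.c_[u.ravel(),v.ravel()]
P=pts(c,uv); col=c["pixels"][uv[:,1],uv[:,0]].astype(int)
m=(abs(P[:,2]-.09)<.004); Q=P[m]; print("case",cv2.minAreaRect((Q[:,:2]*1000).astype(np.float32)), np.median(Q[:,2]))
k=(abs(P[:,2]-.109)<.006)&(col.sum(1)<260)&(P[:,0]>.57)
for s in(P[:,1]<0,P[:,1]>0):
    A=P[k&s]; print("keeper",len(A),A.min(0).round(4),A.max(0).round(4),np.median(A,0).round(4),cv2.minAreaRect((A[:,:2]*1000).astype(np.float32)))
# open latch high parts
m=(P[:,2]>.13)&(abs(P[:,1]+.1)<.06)&(P[:,0]<.6)
for a in np.arange(.13,.21,.01):
    A=P[m&(P[:,2]>=a)&(P[:,2]<a+.01)]
    if len(A): print(a.round(2),len(A),A.min(0).round(4),A.max(0).round(4),np.median(A,0).round(4))
A=P[m&(P[:,2]>.192)];print(cv2.fitLine((A[:,:2]).astype(np.float32),cv2.DIST_L2,0,.01,.01).ravel())
B=P[(P[:,2]>.1)&(P[:,1]<-.165)];print("brush",B.min(0),B.max(0))
c=r.capture("side"); 
for d in r.regions_of("latch","side")[:1]:
    v,u=np.where(d["pixels"]);P=pts(c,np.c_[u,v]);P=P[(P[:,2]>.12)&(abs(P[:,1]+.1)<.05)]
    for a in np.arange(.12,.21,.01):
        A=P[(P[:,2]>=a)&(P[:,2]<a+.01)]
        if len(A): print(a.round(2),len(A),A.min(0).round(4),A.max(0).round(4),np.median(A,0).round(4))
t=cv2.resize(c["pixels"][110:200,250:360],(770,540),interpolation=cv2.INTER_CUBIC); cv2.imwrite("pics/crop.png",t[...,::-1])
E
```

```text
case ((579.763671875, -61.80607604980469), (471.0459289550781, 213.6624298095703), 89.89530181884766) 0.09032613656388438
keeper 205 [ 0.5903 -0.283   0.1031] [ 0.6302 -0.0847  0.115 ] [ 0.6047 -0.1067  0.1092] ((601.2093505859375, -184.26385498046875), (39.054481506347656, 197.43223571777344), 7.235935688018799)
keeper 140 [0.5708 0.065  0.1031] [0.6118 0.1119 0.1137] [0.6027 0.0905 0.1089] ((591.9781494140625, 87.88978576660156), (48.453468322753906, 38.88484191894531), 85.80929565429688)
0.13 110 [ 0.5468 -0.1247  0.13  ] [ 0.5582 -0.0724  0.1399] [ 0.552  -0.0978  0.1319]
0.14 45 [ 0.5448 -0.1232  0.1404] [ 0.5587 -0.0727  0.1498] [ 0.5539 -0.0949  0.1472]
0.15 27 [ 0.5402 -0.1229  0.1503] [ 0.558  -0.0728  0.1586] [ 0.5448 -0.0825  0.1553]
0.16 60 [ 0.5366 -0.1221  0.161 ] [ 0.557  -0.0728  0.17  ] [ 0.5545 -0.1004  0.1651]
0.17 137 [ 0.5333 -0.1232  0.1701] [ 0.5621 -0.0725  0.1799] [ 0.5581 -0.0981  0.1751]
0.18 97 [ 0.5306 -0.1235  0.1802] [ 0.5649 -0.0728  0.19  ] [ 0.5631 -0.0965  0.1823]
0.19 23 [ 0.5217 -0.1215  0.1903] [ 0.5315 -0.0728  0.2   ] [ 0.5263 -0.0933  0.1991]

[... 291 characters left out ...]
944  0.1275]
0.13 76 [ 0.5442 -0.1272  0.13  ] [ 0.5564 -0.072   0.14  ] [ 0.5496 -0.1017  0.1331]
0.14 40 [ 0.5419 -0.1204  0.14  ] [ 0.5569 -0.0716  0.1495] [ 0.5472 -0.0842  0.1453]
0.15 56 [ 0.5371 -0.1222  0.1501] [ 0.5559 -0.0717  0.1598] [ 0.5523 -0.0901  0.1554]
0.16 69 [ 0.5332 -0.1217  0.1602] [ 0.5569 -0.0719  0.17  ] [ 0.5528 -0.0937  0.1643]
0.17 103 [ 0.5298 -0.1207  0.17  ] [ 0.5621 -0.0719  0.1799] [ 0.5558 -0.0957  0.1748]
0.18 34 [ 0.5262 -0.1193  0.1803] [ 0.5614 -0.0717  0.1892] [ 0.5323 -0.0809  0.182 ]
0.19 31 [ 0.5188 -0.1062  0.1903] [ 0.5298 -0.0712  0.2   ] [ 0.5225 -0.0745  0.1979]
0.2 64 [ 0.5189 -0.1144  0.2001] [ 0.5279 -0.0715  0.2052] [ 0.5219 -0.088   0.2032]
```

View pics/crop.png

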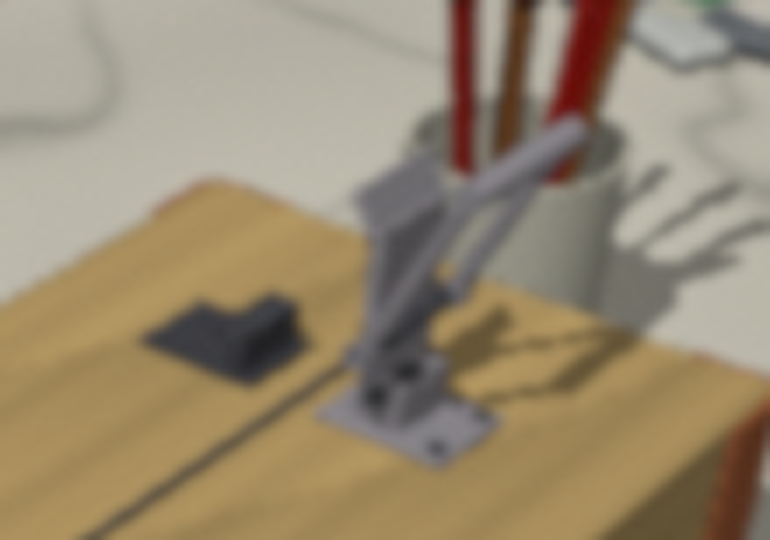

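```bash
cat >> h.py <<'E'
def sh(rot0,p0,p1,yaw=-90):
    A=R.from_euler('xyz',rot0,degrees=True); d=A.inv().apply(np.array(p1)-np.array(p0))/.5
    t=(A.inv()*R.from_euler('xyz',[180,0,yaw],degrees=True)).as_rotvec(degrees=True)/360
    return d.round(3),t.round(4)
E
python3 -c "
from h import *
print(sh([180,0,-14.545],[.169,.653,.227],[.45,.3,.26]))
print(sh([180,0,-14.545],[.169,.653,.227],[.47,.2,.26]))"
```

```text
(array([ 0.721,  0.542, -0.066]), array([ 0.    , -0.    ,  0.2096]))
(array([ 0.81 ,  0.726, -0.066]), array([ 0.    , -0.    ,  0.2096]))
```

Request:
jog_arm(travel=[[0.721,0.542,-0.066],[0.721,0.542,-0.066],[0.721,0.542,-0.066],[0.721,0.542,-0.066],[0.721,0.542,-0.066],[0.721,0.542,-0.066],[0.721,0.542,-0.066],[0.81,0.726,-0.066],[0.81,0.726,-0.066],[0.81,0.726,-0.066]], dr=[[0,0,0.2096],[0,0,0.2096],[0,0,0.2096],[0,0,0.2096],[0,0,0.2096],[0,0,0.2096],[0,0,0.2096],[0,0,0.2096],[0,0,0.2096],[0,0,0.2096]], claw=[0,0,0,0,0,0,0,0,0,0])

```text
time_s: 2.1
tcp_pos: [0.4709, 0.1973, 0.2601]
eef_rot: [-180.0, 0.0, -90.2]
contact_force: [-0.2, 1.5, -0.4]
gripper_width: 0.0005
gripper_force: 0.0
```

Request:
jog_arm(travel=[[0.596,0,0],[0.596,0,0],[0.596,0,0],[0.596,0,0],[0.596,0,0],[0.596,0,0],[0.596,0,0.136],[0.596,0,0.136],[0.596,0,0.136],[0.596,0,0.136]], dr=[[0,0,0],[0,0,0],[0,0,0],[0,0,0],[0,0,0],[0,0,0],[0,0,0],[0,0,0],[0,0,0],[0,0,0]], claw=[0,0,0,0,0,0,0,0,0,0])

```text
time_s: 3.35
tcp_pos: [0.4719, -0.0971, 0.1936]
eef_rot: [-179.8, -0.0, -89.9]
contact_force: [0.5, 0.2, 0.0]
gripper_width: 0.0005
gripper_force: 0.0
```

```bash
python3 - <<'E'
from h import *
c=r.capture("side"); cv2.imwrite("pics/s2.png",cv2.resize(c["pixels"][60:220,200:420],(770,560),interpolation=cv2.INTER_CUBIC)[...,::-1])
E
```

```text
(no output)
```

View pics/s2.png

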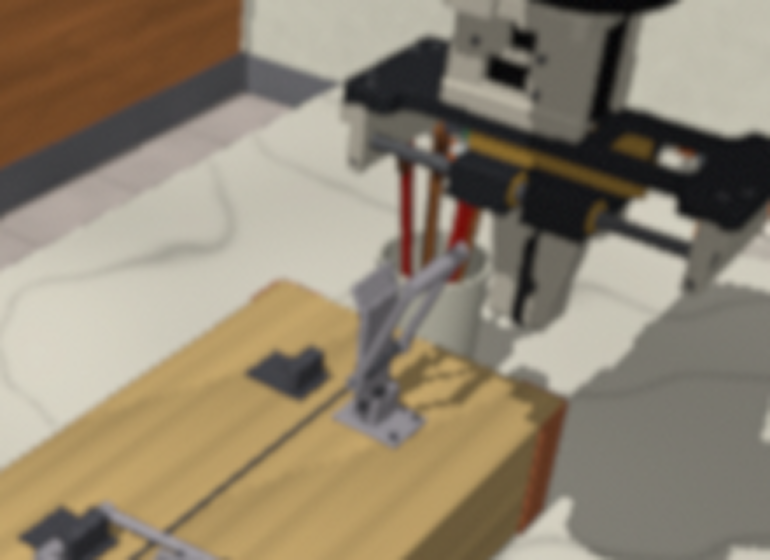

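Request:
jog_arm(travel=[[0,-0.03,0.006],[0,-0.045,0.006],[0,-0.06,0.006],[0,-0.075,0.006],[0,-0.09,0.006],[0,-0.105,0.006],[0,-0.12,0.006],[0,-0.135,0.006],[0,-0.15,0.006],[0,-0.15,0.006]], dr=[[0,0,0],[0,0,0],[0,0,0],[0,0,0],[0,0,0],[0,0,0],[0,0,0],[0,0,0],[0,0,0],[0,0,0]], claw=[0,0,0,0,0,0,0,0,0,0])

```text
time_s: 4.65
tcp_pos: [0.5458, -0.0977, 0.1884]
eef_rot: [180.0, -0.0, -90.0]
contact_force: [-1.1, -0.1, 0.0]
gripper_width: 0.0003
gripper_force: 0.0
```

```bash
python3 - <<'E'
from h import *
c=r.capture("side"); cv2.imwrite("pics/s3.png",cv2.resize(c["pixels"][60:220,200:420],(770,560),interpolation=cv2.INTER_CUBIC)[...,::-1])
E
```

```text
(no output)
```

View pics/s3.png

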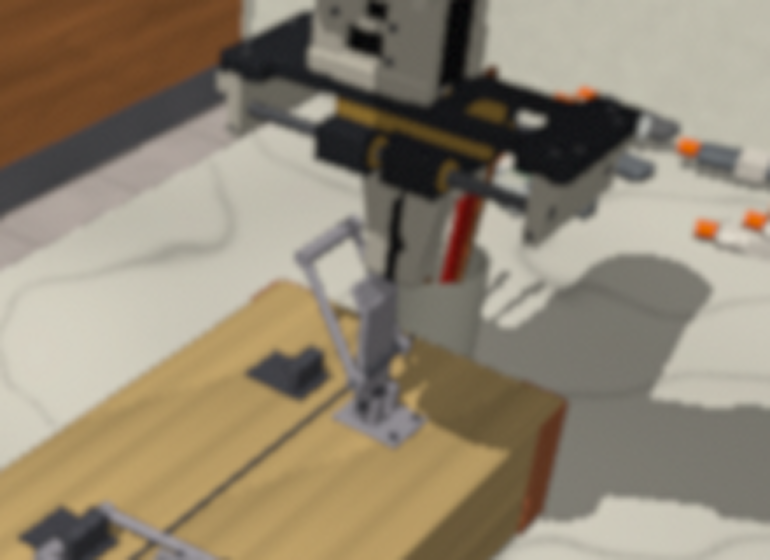

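Request:
jog_arm(travel=[[0,0,0],[0,0,0],[0,0,-0.1],[0,0,-0.1],[0,0,-0.1],[0,0,-0.1],[0,0,-0.1],[0,0,-0.1],[0,0,-0.1],[0,0,-0.1]], dr=[[0,0,0],[0,0,0],[0,0,0],[0,0,0],[0,0,0],[0,0,0],[0,0,0],[0,0,0],[0,0,0],[0,0,0]], claw=[0,0,0,0,0,0,0,0,0,0])

```text
time_s: 5.95
tcp_pos: [0.5454, -0.0977, 0.2385]
eef_rot: [180.0, -0.0, -90.0]
contact_force: [0.4, -0.6, -0.1]
gripper_width: 0.0004
gripper_force: 0.0
```

```bash
python3 - <<'E'
from h import *
print(r.get_state()["tcp_pos"])
c=r.capture("side"); cv2.imwrite("pics/s4.png",cv2.resize(c["pixels"][110:200,250:360],(770,540),interpolation=cv2.INTER_CUBIC)[...,::-1])
for k in("loop_bar","keeper_seat"): print(k,[(d["conf"],d["at"],pts(c,d["at"]).round(3)) for d in r.tip_of(k,"side")[:2]], proj(c,[.6065,-.098,.0975]))
v,u=np.mgrid[110:200,250:360];P=pts(c,np.c_[u.ravel(),v.ravel()]);P=P[(abs(P[:,1]+.098)<.014)&(abs(P[:,0]-.555)<.03)]
for a in np.arange(.13,.21,.01):
    A=P[(P[:,2]>=a)&(P[:,2]<a+.01)]
    if len(A): print(a.round(2),len(A),A.min(0).round(4),A.max(0).round(4),np.median(A,0).round(4))
E
```

```text
[ 0.54539113 -0.0976986   0.23849065]
loop_bar [(0.68, [278.8, 160.9], array([[ 0.62 , -0.098,  0.104]]))] [[283.99869889 165.80321961]]
keeper_seat [(0.76, [280.5, 167.4], array([[ 0.599, -0.075,  0.109]]))] [[283.99869889 165.80321961]]
0.13 50 [ 0.5468 -0.1116  0.1301] [ 0.5557 -0.0842  0.14  ] [ 0.5518 -0.0972  0.1331]
0.14 31 [ 0.5512 -0.1119  0.1402] [ 0.5532 -0.0846  0.1496] [ 0.5524 -0.0953  0.1453]
0.15 37 [ 0.5521 -0.1119  0.1501] [ 0.5582 -0.0843  0.1596] [ 0.5529 -0.0973  0.1545]
0.16 35 [ 0.5523 -0.11    0.1603] [ 0.5565 -0.084   0.1698] [ 0.5532 -0.096   0.165 ]
0.17 55 [ 0.5519 -0.1114  0.1701] [ 0.5601 -0.0862  0.18  ] [ 0.5566 -0.0974  0.1747]
0.18 28 [ 0.5583 -0.1105  0.1802] [ 0.5649 -0.0841  0.1839] [ 0.5608 -0.0986  0.1823]
```

View pics/s4.png

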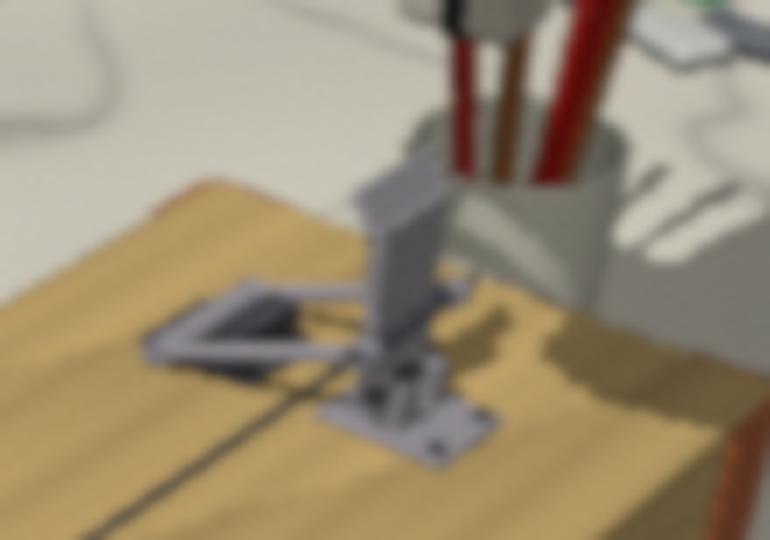

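Request:
jog_arm(travel=[[0,-0.11,0],[0,-0.11,0],[0,-0.11,0],[0,-0.11,0.15],[0,-0.11,0.154],[0,-0.11,0.154],[0,-0.075,0.154],[0,-0.05,0.154],[0,-0.026,0.156],[0,0,0.162]], dr=[[0,0,0],[0,0,0],[0,0,0],[0,0,0],[0,0,0],[0,0,0],[0,0,0],[0,0,0],[0,0,0],[0,0,0]], claw=[0,0,0,0,0,0,0,0,0,0])

```text
time_s: 7.35
tcp_pos: [0.5452, -0.0977, 0.1584]
eef_rot: [-179.9, 0.0, -90.0]
contact_force: [1.2, 0.4, 0.1]
gripper_width: 0.0004
gripper_force: 0.5
```

```bash
python3 - <<'E'
from h import *
s=r.get_state();print(s["tcp_pos"],s["contact_force"])
c=r.capture("side"); cv2.imwrite("pics/s5.png",cv2.resize(c["pixels"][100:200,250:360],(770,600),interpolation=cv2.INTER_CUBIC)[...,::-1])
E
```

```text
[ 0.54522539 -0.09765953  0.15837358] [1.19248878 0.355625   0.07493409]
```

View pics/s5.png

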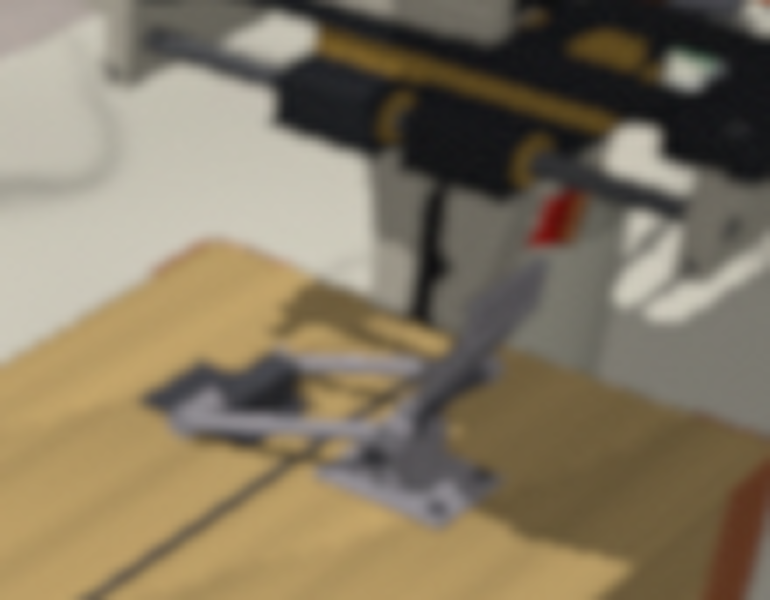

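Request:
jog_arm(travel=[[0,0.014,0.008],[0,0.026,0.018],[0,0.036,0.028],[0,0.046,0.04],[0,0.054,0.053],[0,0.06,0.066],[0,0.064,0.08],[0,0.066,0.09],[0,0.066,0.096],[0,0.066,0.1]], dr=[[0,0,0],[0,0,0],[0,0,0],[0,0,0],[0,0,0],[0,0,0],[0,0,0],[0,0,0],[0,0,0],[0,0,0]], claw=[0,0,0,0,0,0,0,0,0,0])

```text
time_s: 8.65
tcp_pos: [0.5119, -0.0979, 0.1111]
eef_rot: [180.0, -0.1, -89.9]
contact_force: [-22.1, 9.6, 56.4]
gripper_width: 0.0005
gripper_force: 27.9
```

```bash
python3 - <<'E'
from h import *
s=r.get_state();print(s["tcp_pos"],s["contact_force"])
c=r.capture("side"); cv2.imwrite("pics/s6.png",cv2.resize(c["pixels"][100:200,250:360],(770,600),interpolation=cv2.INTER_CUBIC)[...,::-1])
E
```

```text
[ 0.51188687 -0.09789939  0.11106216] [-22.07334661   9.60166016  56.42138984]
```

View pics/s6.png

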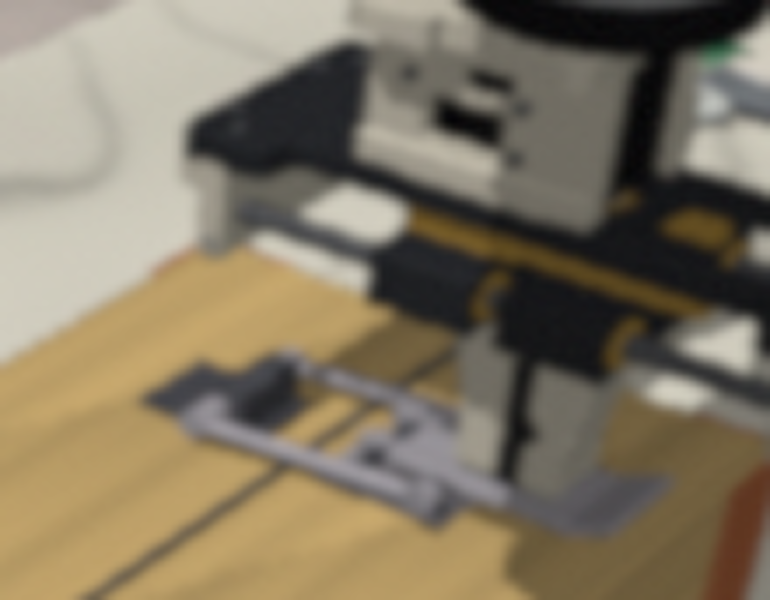

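The lever lies flat under the fingertip (tip near 540,490) and the bar is under the hook (near 210,410). The force is 56 N, so it has bottomed out. I'll lift straight up, then move clear.

Request:
jog_arm(travel=[[0,0,-0.02],[0,0,-0.1],[0,0,-0.2],[0,0,-0.3],[0,0.1,-0.3],[0,0.1,-0.3],[0,0.1,-0.3],[0,0.1,-0.3],[0,0.1,-0.3],[0,0.1,-0.3]], dr=[[0,0,0],[0,0,0],[0,0,0],[0,0,0],[0,0,0],[0,0,0],[0,0,0],[0,0,0],[0,0,0],[0,0,0]], claw=[0,0,0,0,0,0,0,0,0,0])

```text
time_s: 9.95
tcp_pos: [0.4626, -0.0977, 0.2571]
eef_rot: [179.9, -0.0, -90.0]
contact_force: [0.1, 0.6, 0.6]
gripper_width: 0.0005
gripper_force: 0.0
```

```bash
python3 - <<'E'
from h import *
c=r.capture("side"); cv2.imwrite("pics/s7.png",cv2.resize(c["pixels"][120:260,190:370],(770,600),interpolation=cv2.INTER_CUBIC)[...,::-1])
E
```

```text
(no output)
```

View pics/s7.png

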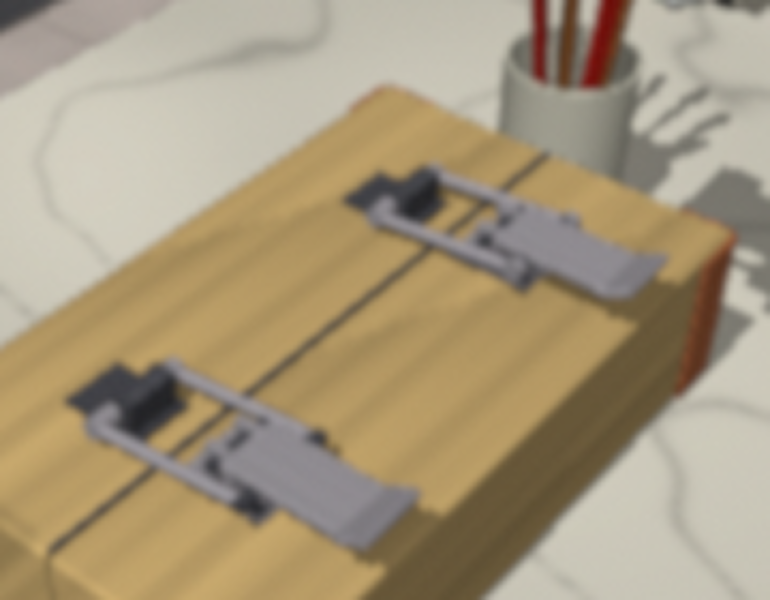

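The latch (lever near 580,250; bar near 385,210) now looks the same as its fastened twin. The arm is clear.

```bash
python3 -c "
from plant import r
print(r.close_job())"
```

```text
the job is handed in; nothing more can be done
None
```

The open latch is fastened: its bar sits behind the keeper hook, the lever is snapped flat and stayed flat once the arm moved clear, and the job is handed in at about 10 s; the verdict wasn't reported, and the last push peaked at about 60 N at the fingertips (wrist limit 120 N).

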